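# Lock the display lamps in their rack with the locking bar

### The job

Put the loose portable lamp back in the empty right-hand bay of the reclined display rack, seated on the rack's floor and back like the lamp parked beside it and with its lens facing the same way. Then lock both lamps in: slide the locking bar, from either side, through the eye of one cheek, both carrying handles and the eye of the other cheek, until its grip is up against the cheek, and let go. Leave the other goods on the counter where they are.

Things in the scene. Friction and masses are not known exactly. Their poses are not given: they have to be found in the camera images.
- rack: Grey sheet-steel rack fixed to the counter, foot 150 x 150 mm, 150 mm high. Origin: centre of the foot's underside; x away from the robot, y left, z up. Two lamps sit in it side by side, reclined 30 deg, tops leaning to -x. Seat: floor rising to +x at 30 deg, 62 mm deep to a 12 mm high front lip, and a 74 mm back square to it on the -x side; they meet at x=8, z=12 mm.
- eye_left (a point): Centre of the 22 mm round eye (hole along the rack's y) in the left cheek, on its outer face; rack frame x=-19.3, y=69, z=115.2 mm. A cheek is a 5 mm plate (y 64 to 69 mm) beside the lamps, 56 mm deep, reaching 124 mm up the slope from the seat floor. The openings of seated lamps' handles are centred on the line through both eyes.
- eye_right (a point): Centre of the right cheek's eye, the same mirrored, on the outer face: rack frame x=-19.3, y=-69, z=115.2 mm.
- bay_right (a point): Floor of the empty right bay: where the centre of the loose lamp's underside belongs (rack frame x=32.2, y=-29, z=26.0 mm). A seated lamp has its underside flat on the sloping floor, rear face against the back, lens to the rack's +x; its z axis points up and 30 deg towards the rack's -x.
- lamp: The loose lamp, upright on the counter, lens roughly to +x: dark grey portable lamp, 56 deep (x), 46 wide (y), 88 mm tall, 0.26 kg, lens and switch on its +x face. On top a fixed black handle: a flat arch in the x-z plane, 12 mm thick (y), 52 long (x), level top bar 118-128 mm above the underside. Origin: centre of the underside, z up.
- lamp_handle (a point): Centre of the opening under the loose lamp's handle bar, on the lamp's z axis, 103 mm above its underside. The opening is 36 mm long (x), 30 mm high (88 to 118 mm up) and goes right through along y.
- lamp_lens (a point): Middle of the loose lamp's lens, on the front face, 28 mm ahead of the lamp's axis and 56 mm above the underside.
- parked_lamp: A second, identical lamp, loose, already seated in the rack's left bay (y about 29 mm in the rack's frame), reclined 30 deg. Same sizes and axes; origin: centre of its underside.
- parked_lamp_handle (a point): Centre of the opening under the parked lamp's handle bar, 103 mm up its own z axis.
- parked_lamp_lens (a point): Middle of the parked lamp's lens, on its front face.
- bar: The locking bar, lying flat on the counter, 200 mm long, 0.17 kg: a straight round steel pin, 14 mm thick and 154 mm long, with a tapered tip, in a flat black grip 46 long (x), 34 wide (y), 18 mm thick (z). The pin points along the bar's +x. Origin: underside of the grip, below the shoulder where the pin leaves it; the pin's axis is 9 mm above.
- bar_shoulder (a point): On the pin's axis, at the grip's end face where the pin leaves it (the face that meets the cheek).
- bar_tip (a point): The tip of the pin, on its axis, 154 mm ahead of the shoulder.
- bar_grip (a point): Middle of the flat grip, on the pin's axis, 23 mm behind the shoulder.
- bulb_box: Bystander: upright cardboard bulb carton, 62 x 62 x 112 mm. Origin: centre of the underside.
- globe: Bystander: white glass globe shade, 120 mm across, 109 mm high, on its neck. Origin: centre of the underside.
- meter: Bystander: electricity meter lying on its back, 80 x 130 x 52 mm. Origin: centre of the underside.
Mind the look-alikes: they are no part of the job. What is shaped like the parked_lamp but purple or yellow is not meant.

How it is judged (in metres and radians):
On the way:
1. the loose lamp sits in the right bay, lens outward, before the bar goes through (x of lamp_handle in the frame of rack between -0.0313 and -0.0073 m and z of lamp_handle in the frame of rack between 0.1052 and 0.1252 m and y of lamp_handle in the frame of rack between -0.043 and -0.015 m and x of lamp in the frame of rack between 0.0222 and 0.0422 m and z of lamp in the frame of rack between 0.018 and 0.034 m and x of lamp_lens in the frame of rack above 0.005 m and linear speed of lamp below 0.02 m/s), for 0.2 s.
At the end, for the whole second after the job is handed in: Both lamps seated within 10 mm in their bays (14 mm sideways), lenses towards the rack's +x; bar through both eyes and handles, shoulder and tip within 10 mm of the eyes' line, grip under 9 mm from the near cheek, tip 3 mm or more beyond the far cheek; all released and at rest (all of step 1 and x of parked_lamp_handle in the frame of rack between -0.0313 and -0.0073 m and z of parked_lamp_handle in the frame of rack between 0.1052 and 0.1252 m and y of parked_lamp_handle in the frame of rack between 0.015 and 0.043 m and x of parked_lamp in the frame of rack between 0.0222 and 0.0422 m and z of parked_lamp in the frame of rack between 0.018 and 0.034 m and x of parked_lamp_lens in the frame of rack above 0.005 m and linear speed of each of parked_lamp, bar below 0.02 m/s and ((x of bar_shoulder in the frame of rack between -0.0293 and -0.0093 m and z of bar_shoulder in the frame of rack between 0.1052 and 0.1252 m and x of bar_tip in the frame of rack between -0.0293 and -0.0093 m and z of bar_tip in the frame of rack between 0.1052 and 0.1252 m and y of bar_shoulder in the frame of rack below 0.078 m and y of bar_tip in the frame of rack below -0.072 m) or (x of bar_shoulder in the frame of rack between -0.0293 and -0.0093 m and z of bar_shoulder in the frame of rack between 0.1052 and 0.1252 m and x of bar_tip in the frame of rack between -0.0293 and -0.0093 m and z of bar_tip in the frame of rack between 0.1052 and 0.1252 m and y of bar_shoulder in the frame of rack above -0.078 m and y of bar_tip in the frame of rack above 0.072 m))); the robot touches nothing.
It fails at once if a bystander (carton, globe or meter) was pushed more than 30 mm (distance of any of bulb_box, globe, meter from where it was at the start of the episode above 0.03 m).
It fails at once if a bystander was knocked over (angle between any of bulb_box, globe, meter's own z axis and vertical above 0.5 rad).
It also fails if it takes over 51 s, if anything falls off the work surface, if the arm or the gripper's body presses on something with over 40 N, if the wrist force passes 120 N, or if a joint passes its speed limit or range.

### The arm

A 6-joint arm with a two-finger parallel gripper is mounted at the origin on the work surface. World frame = base frame: x ahead of the robot, y to its left, z up, the work surface at z = 0. Lengths are in m, angles in degrees, forces in N, time in s.
With the tool pointing down it reaches from about 0.25 to 0.775 m from the base axis. Payload 8.9 kg.
Tool frame: the origin (TCP) lies at the very end of the fingers, on their centre line; the grasp point (between the pads) lies robot.pinch_z behind it (robot.pinch_z is the distance from the TCP to the grasp point, in m); z points along the fingers, y is the direction in which the jaws open and shut (so a half turn about z gives the same grasp; the last joint's range is limited). The gripper opens to 85 mm and grips with 20 to 120 N. Pads are 22 mm wide; open, the fingers measure 114 mm over their backs; the gripper's body (76 mm by 85 mm) begins 54 mm behind the grasp point. The pads swing forward as they close: fully open they stand 13 mm farther back than shut.
Start: joints at [-73.47, 16.656, -8.789, 64.555, 0, 82.019], TCP at [0.218, -0.478, 0.231] pointing down, gripper open.
Joint ranges: [-144.48, 144.48], [-52.06, 99.96], [-74.48, 78.29], [-112.23, 115.85], [-86.99, 84.42], [-180, 180]. Speed limits (degrees/s): [127.2, 127.2, 159.86, 180, 180, 180].

### API

Orientations are given as [roll, pitch, yaw] about the fixed x, y, z axes, in that order (R = Rz(yaw) Ry(pitch) Rx(roll)).
In Python, from workcell import robot gives the robot as it stands. The module is installed in compiled form; this text tells all that it offers.
- The arm moves only by the tool servo_tool, never from a script. Its argument "plan" is a list that holds one entry, the list of rows, each a list of 7 numbers: the shift along the world's x, y, z in m, then the turn, a rotation vector about the world's x, y, z in degrees, then the gripper command: -1 is shut, 1 is fully open, values between are in proportion. A call has 1 to 10 rows; each row shifts and turns the commanded pose from where the row before left it; what a row does not reach is not made up. A row lasts 1/8 s, in which the tool goes at most 62.5 mm and 10.7 degrees, less where a joint would pass 70% of its speed; a pose out of reach is approached as far as the arm can. A call with a gripper value outside its range is refused whole. The fingers move at their own pace and stop on an object; "grip_force" is the grip in N (left out, the last holds). Time passes only in rows, so rows that do not move let the fingers close. It gives the time, the measured TCP pose, the force and the opening at its end, in the units of the state.
- robot.get_obs(): the state, without advancing time (a new reading comes with each control period).
- robot.read_camera(name): name is "side" or "top" or "wrist"; returns the picture (384x512x3 uint8, red, green, blue); there is no depth.
- robot.calibration(name): a dict with "mtx" (3x3 intrinsics, pixels), "rvec" (rotation vector, rad) and "tvec" (3), from world to camera coordinates, as OpenCV has them; the wrist camera has in their place "T_tool_cam" (4x4, takes a point from camera to tool coordinates, whose origin is the TCP and whose axes are the flange's). Camera axes: x right, y down, z forward; pixel columns grow to the right and rows downward; lengths in m; the calibration is good to about 2 mm. The wrist camera is an equidistant fisheye: a pixel r from the principal point sees the ray r / f radians off the axis. A picture is of the moment at which its call begins: read the wrist's pose just before it. calibration takes no time and is no camera call.
- robot.close_job(): hands the job in, once; it reports no verdict.
The state is a dict: "clock": time; "joints": joint angles; "qvel": joint speeds; "tau": joint torques, N m; "tcp_pos": TCP position; "tcp_rot": TCP orientation; "contact_force": force on the tool from outside, world axes, zero at the start; "torque": the same for the moment, N m; "gripper_width": opening from 0.0 (shut) to 1.0 (fully open).
Only numpy, scipy, OpenCV 4.12 (cv2) and the standard library are available. Lean on these libraries where they do the work, as an engineer would, in place of code of your own. Each camera call takes 0.05 s, during which the arm holds its last target. There are 200 camera calls.

## Working session

There is one attempt and no reset: what is moved stays moved. The work goes in short steps, Python scripts to look and compute and a tool call to move; the robot and the scene stay as the last step left them, time stands still between calls to the robot, and variables do not carry over. Pictures are saved under pics/ and viewed, about 8 in all and at most 12, crops included, and the job is handed in when it is done.

Besides the shell and the picture viewer there is one more tool, called after "Call:" as name(argument=value, ...) on one line, values as JSON. servo_tool: Moves the arm, as the interface text tells. Its arguments: {"type":"object","properties":{"plan":{"type":"array","items":{"type":"array","items":{"type":"array","items":{"type":"number"}}}},"grip_force":{"type":"number"}},"required":["plan"]}

```bash
mkdir -p pics; python3 - <<'E'
from workcell import robot
import cv2,numpy as np
print(robot.pinch_z)
for n in("side","top","wrist"):
    c=robot.calibration(n); print(n,{k:np.round(v,4).tolist() for k,v in c.items()})
for n in("side","top"):
    o=robot.get_obs(); im=robot.read_camera(n); cv2.imwrite(f"pics/{n}0.png",cv2.resize(im[:,:,::-1],(800,600),interpolation=cv2.INTER_CUBIC)); cv2.imwrite(f"pics/{n}raw.png",im[:,:,::-1])
print(robot.get_obs())
E
```

```text
0.0187
side {'mtx': [[450.6868, 0.0, 262.3453], [0.0, 450.6868, 190.9648], [0.0, 0.0, 1.0]], 'rvec': [0.4429, -2.5866, 1.423], 'tvec': [0.6093, 0.1764, 0.9095]}
top {'mtx': [[466.071, 0.0, 258.2897], [0.0, 466.071, 199.7415], [0.0, 0.0, 1.0]], 'rvec': [2.1758, -2.2086, 0.0615], 'tvec': [0.0281, 0.6282, 1.0965]}
wrist {'mtx': [[297.3186, 0.0, 255.7179], [0.0, 297.3186, 186.6162], [0.0, 0.0, 1.0]], 'T_tool_cam': [[-0.001, -0.9491, -0.3149, 0.08], [1.0, -0.0009, -0.0003, -0.0006], [0.0, -0.3149, 0.9491, -0.1412], [0.0, 0.0, 0.0, 1.0]]}
{'clock': 0.1, 'joints': array([-7.34702620e+01,  1.66866212e+01, -8.82393668e+00,  6.45540148e+01,
       -5.00439916e-04,  8.20205110e+01]), 'qvel': array([-0.00781993, -0.07824496,  0.15632169, -0.05280133, -0.07890886,
       -0.17869598]), 'tau': array([ 1.48546369e-03, -5.37980819e+01,  3.31916213e+01,  9.34510259e-03,
       -1.77491547e-04,  1.48841161e-05]), 'tcp_pos': array([ 0.21770287, -0.47733686,  0.23079967]), 'tcp_rot': array([-1.79935983e+02, -8.46828617e-03,  2.45092225e+01]), 'contact_force': array([-0.50662602,  1.14309777, -0.11506046]), 'torque': array([ 0.01692867, -0.03839208, -0.04354084]), 'gripper_width': 1.0008891254971013}
```

View pics/top0.png

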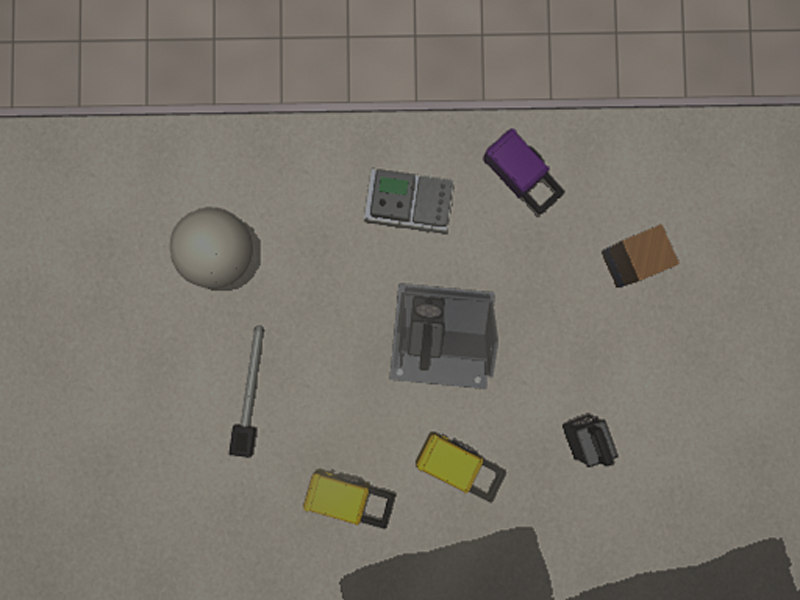

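View pics/side0.png

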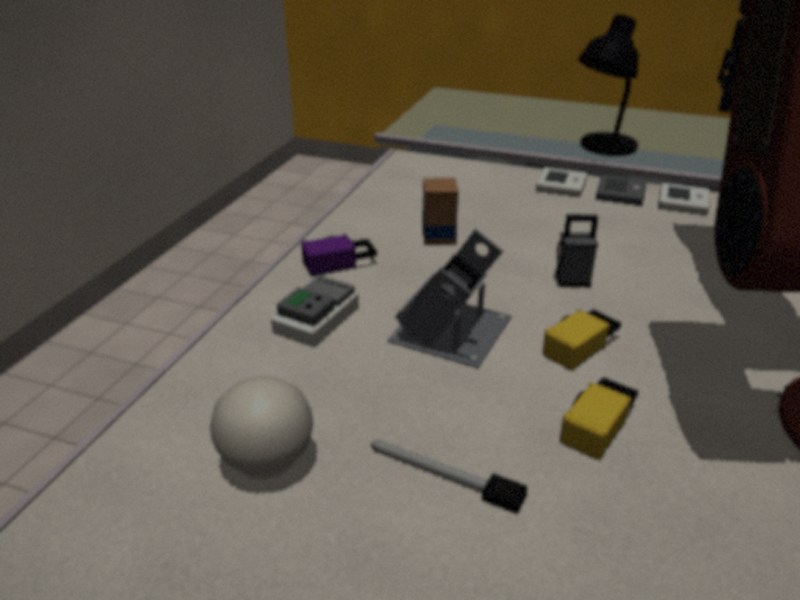

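Top: rack at about (443,335), loose lamp at (590,440), bar grip at (243,441) with its tip at (258,327), all in 800-px coordinates. The side view agrees: the parked lamp is in the left bay and the right bay is empty. Next I turn the pixels into rough positions.

```bash
cat > h.py <<'E'
import numpy as np,cv2
from scipy.spatial.transform import Rotation as R
from workcell import robot
C={n:robot.calibration(n) for n in("side","top","wrist")}
def ray(n,uv):  # fixed camera, raw px -> origin,dir
    c=C[n]; Rm=cv2.Rodrigues(np.array(c["rvec"]))[0]; t=np.array(c["tvec"]).ravel()
    d=np.linalg.inv(c["mtx"])@[uv[0],uv[1],1]; return -Rm.T@t,Rm.T@d
def wTc(o):
    T=np.eye(4);T[:3,:3]=R.from_euler("xyz",o["tcp_rot"],degrees=True).as_matrix();T[:3,3]=o["tcp_pos"]
    return T@np.array(C["wrist"]["T_tool_cam"])
def wray(o,uv):
    T=wTc(o);K=np.array(C["wrist"]["mtx"]);p=(np.array(uv)-K[:2,2])/K[0,0];r=np.hypot(*p)
    d=np.r_[np.sin(r)*p/max(r,1e-9),np.cos(r)];return T[:3,3],T[:3,:3]@d
def proj(n,P,o=None):
    P=np.atleast_2d(P)
    if n!="wrist":
        c=C[n];return cv2.projectPoints(P.astype(float),np.array(c["rvec"]),np.array(c["tvec"]),np.array(c["mtx"]),None)[0][:,0]
    T=np.linalg.inv(wTc(o));q=P@T[:3,:3].T+T[:3,3];K=np.array(C["wrist"]["mtx"])
    s=np.hypot(q[:,0],q[:,1]);th=np.arctan2(s,q[:,2]);return K[:2,2]+K[0,0]*(th/np.maximum(s,1e-9))[:,None]*q[:,:2]
def onz(od,z): o,d=od; return o+d*(z-o[2])/d[2]
def frame(x,y,yaw): # world from object
    T=np.eye(4);T[:3,:3]=R.from_euler("z",yaw,degrees=True).as_matrix();T[:2,3]=x,y;return T
def tf(T,P): return np.atleast_2d(P)@T[:3,:3].T+T[:3,3]
E
python3 - <<'E'
from h import *
s=.64
for k,u,v,z in [("lampbodytop",588,440,.088),("hA",588,428,.128),("hB",609,464,.128),("rackA",390,380,0),("rackB",487,387,0),("gripc",243,441,.018),("tip",259,328,.009),("box",655,250,.112),("globe",211,249,.06),("meter",409,201,.052),("yel",462,465,.05)]:
    print(k,onz(ray("top",(u*s,v*s)),z).round(4))
E
```

```text
lampbodytop [ 0.4388 -0.2403  0.088 ]
hA [ 0.4599 -0.2309  0.128 ]
hB [ 0.4109 -0.258   0.128 ]
rackA [0.5247 0.0412 0.    ]
rackB [ 0.5117 -0.1085  0.    ]
gripc [0.4366 0.2648 0.018 ]
tip [0.6078 0.2418 0.009 ]
box [ 0.7054 -0.3364  0.112 ]
globe [0.7239 0.3022 0.06  ]
meter [0.7929 0.0081 0.052 ]
yel [ 0.4006 -0.0638  0.05  ]
```

Call:
servo_tool(plan=[[[0.02,0.036,0.02,0,0,-2.5,1],[0.03,0.036,0.02,0,0,-2.5,1],[0.03,0.036,0.02,0,0,-2.5,1],[0.03,0.036,0.02,0,0,-2.5,1],[0.03,0.036,0.01,0,0,-2.5,1],[0.03,0.036,0,0,0,-2.5,1],[0.03,0.036,0,0,0,-2.5,1],[0.02,0.036,0,0,0,-2.5,1],[0.01,0.036,0,0,0,-2.5,1],[0,0.026,0,0,0,-2,1]]])

```text
clock: 1.35
tcp_pos: [0.4481, -0.1261, 0.3209]
tcp_rot: [-180.0, 0.0, 0.0]
contact_force: [0.2, 0.2, 0.0]
gripper_width: 1.003
```

```bash
cat > snap.py <<'E'
import sys,pickle; from h import *
o=robot.get_obs(); im=robot.read_camera("wrist")[:,:,::-1]; n=sys.argv[1]
cv2.imwrite(f"pics/{n}_raw.png",im); pickle.dump(o,open(f"pics/{n}.pkl","wb"))
cv2.imwrite(f"pics/{n}.png",cv2.resize(im,(800,600),interpolation=cv2.INTER_CUBIC))
print(o["clock"],o["tcp_pos"].round(4),o["tcp_rot"].round(2),o["joints"].round(1))
E
sleep 0; python3 snap.py w1
```

```text
1.35 [ 0.4481 -0.1261  0.3209] [-1.7997e+02  4.0000e-02  1.0000e-02] [-24.7   8.1  -6.3  75.6   0.  155.3]
```

View pics/w1.png

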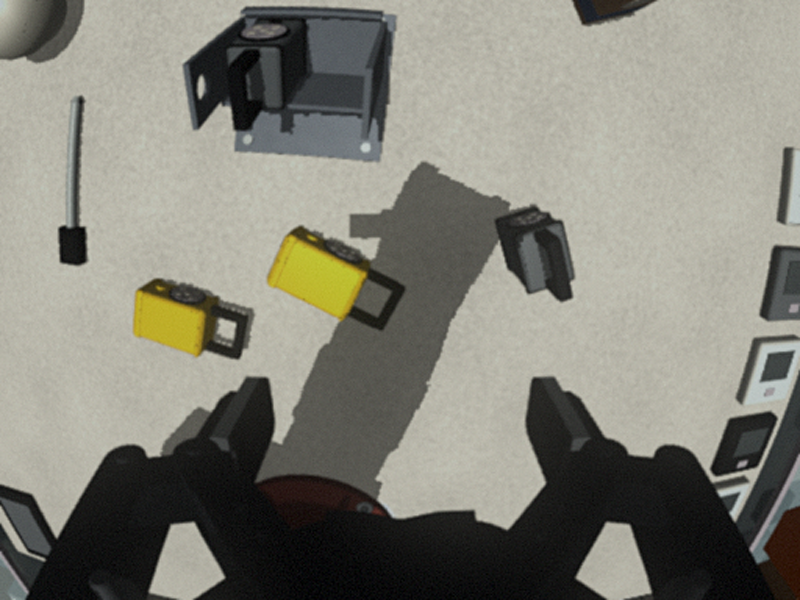

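Wrist picture 1: loose lamp handle bar from (548,238) to (562,298), lens at its far end. Rack foot front corners at (235,153) and (380,160). Bar grip at (72,245), tip at (77,99).

```bash
python3 - <<'E'
from h import *; import pickle
o=pickle.load(open("pics/w1.pkl","rb")); s=.64
for k,u,v,z in [("hFar",549,235,.128),("hNear",563,299,.128),("bodyTopA",497,215,.088),("bodyTopB",525,290,.088),("rackA",235,152,0),("rackB",380,160,0),("cheekLbot",194,128,.05),("cheekLtop",184,64,.147),("gripA",60,228,.018),("gripB",85,228,.018),("gripC",61,264,.018),("gripD",86,263,.018),("tip",77,97,.009)]:
    print(k,onz(wray(o,(u*s,v*s)),z).round(4))
E
```

```text
hFar [ 0.462  -0.2389  0.128 ]
hNear [ 0.4107 -0.2556  0.128 ]
bodyTopA [ 0.47   -0.2059  0.088 ]
bodyTopB [ 0.405  -0.2346  0.088 ]
rackA [0.5246 0.0423 0.    ]
rackB [ 0.5106 -0.1065  0.    ]
cheekLbot [0.5509 0.0649 0.05  ]
cheekLtop [0.5937 0.0272 0.147 ]
gripA [0.4596 0.2751 0.018 ]
gripB [0.4572 0.2341 0.018 ]
gripC [0.4156 0.2831 0.018 ]
gripD [0.4157 0.2408 0.018 ]
tip [0.6093 0.2387 0.009 ]
```

Call:
servo_tool(plan=[[[-0.003,-0.03,-0.02,0,0,5,1],[-0.003,-0.03,-0.03,0,0,5,1],[-0.003,-0.03,-0.03,0,0,5,1],[-0.003,-0.031,-0.03,0,0,5,1],[0,0,-0.01,0,0,0,1]]])

```text
clock: 2.02
tcp_pos: [0.4346, -0.2499, 0.1993]
tcp_rot: [-179.9, 0.1, 19.9]
contact_force: [-0.6, 0.3, 1.2]
gripper_width: 0.997
```

```bash
python3 snap.py w2
```

```text
2.025 [ 0.4346 -0.2499  0.1993] [-1.7987e+02  1.0000e-01  1.9910e+01] [-38.2  15.4 -15.5  59.3  -0.  121.8]
```

View pics/w2.png

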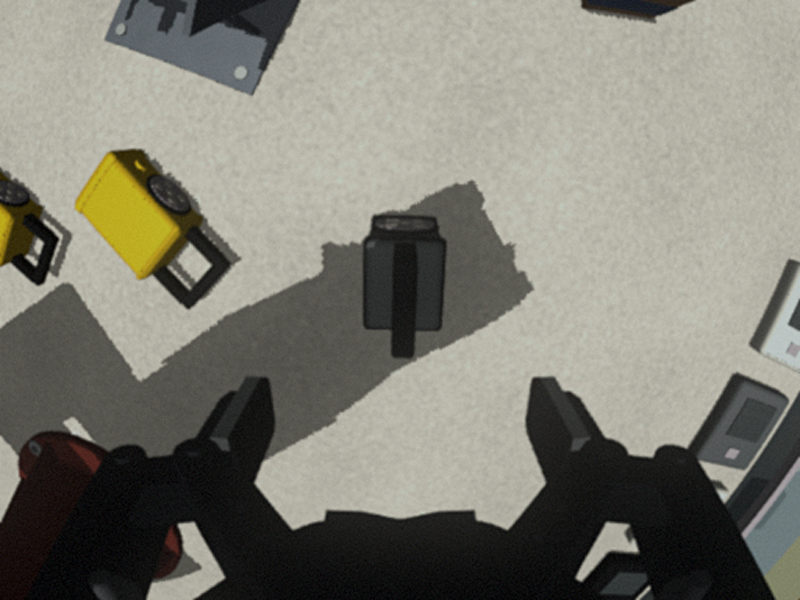

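Wrist picture 2: the lamp is almost square to the tool. The handle bar runs from about (405,258) to (402,357). Body top corners are (364,240), (445,237), (365,328), (442,330).

```bash
python3 - <<'E'
from h import *; import pickle
o=pickle.load(open("pics/w2.pkl","rb")); s=.64
Q={}
for k,u,v,z in [("hFar",405,242,.128),("hNear",402.5,357,.128),("A",364,240,.088),("B",445,237,.088),("C",365,328,.088),("D",442,330,.088)]:
    Q[k]=onz(wray(o,(u*s,v*s)),z);print(k,Q[k].round(4))
print(np.mean([Q[k] for k in "ABCD"],0))
d=Q["hFar"]-Q["hNear"];print(np.hypot(*d[:2]),np.degrees(np.arctan2(d[1],d[0])),(Q["hFar"]+Q["hNear"])/2)
from scipy.optimize import least_squares
P=np.array([[28,23,88],[28,-23,88],[-28,23,88],[-28,-23,88],[26,0,128],[-26,0,128]])*1e-3
uv=np.array([[364,240],[445,237],[365,328],[442,330],[405,242],[402.5,357]])*s
r=least_squares(lambda p:(proj("wrist",tf(frame(*p),P),o)-uv).ravel(),[.435,-.247,20],x_scale=[.01,.01,5],loss='soft_l1')
print(r.x,r.fun.reshape(-1,2).round(1))
E
```

```text
hFar [ 0.4669 -0.2401  0.128 ]
hNear [ 0.4106 -0.2593  0.128 ]
A [ 0.4522 -0.2216  0.088 ]
B [ 0.4692 -0.2633  0.088 ]
C [ 0.4023 -0.239   0.088 ]
D [ 0.4165 -0.2822  0.088 ]
[ 0.4350507  -0.25153381  0.088     ]
0.05952880429790749 18.84838937920552 [ 0.43877859 -0.24972473  0.128     ]
[ 0.43553974 -0.25117552 19.20201292] [[-0.7 -2.8]
 [ 0.5 -0.3]
 [-0.6  0.6]
 [-0.1 -0.1]
 [ 0.   9.7]
 [ 0.6 -0.2]]
```

Call:
servo_tool(plan=[[[0.001,-0.001,-0.03,0,0,-0.7,1],[0,0,-0.03,0,0,0,1],[0,0,-0.03,0,0,0,0],[0,0,-0.006,0,0,0,-0.3],[0,0,0,0,0,0,-1],[0,0,0,0,0,0,-1],[0,0,0,0,0,0,-1],[0,0,0,0,0,0,-1],[0,0,0.02,0,0,0,-1],[0,0,0.05,0,0,0,-1]]], grip_force=90)

```text
clock: 3.32
tcp_pos: [0.4353, -0.2486, 0.1747]
tcp_rot: [-179.8, 0.1, 19.3]
contact_force: [0.9, -0.6, -3.8]
gripper_width: 0.116
```

Call:
servo_tool(plan=[[[0,0,0.04,0,0,0,-1],[0,0.01,0.04,0,0,-3,-1],[0.005,0.03,0.03,0,0,-4,-1],[0.005,0.04,0.02,0,0,-4,-1],[0.005,0.04,0.015,0,0,-4,-1],[0.005,0.04,0,0,0,-4,-1],[0.005,0.03,0,0,0,-3,-1],[0,0.01,0,0,0,-2,-1],[0,0,0,0,0,0,-1]]])

```text
clock: 4.45
tcp_pos: [0.4616, -0.049, 0.3205]
tcp_rot: [180.0, 0.0, -4.6]
contact_force: [1.0, 0.2, -2.9]
gripper_width: 0.117
```

```bash
python3 snap.py w3
```

```text
4.45 [ 0.4616 -0.049   0.3205] [180.    0.   -4.6] [-15.1   7.9  -6.6  75.5  -0.  169.5]
```

View pics/w3.png

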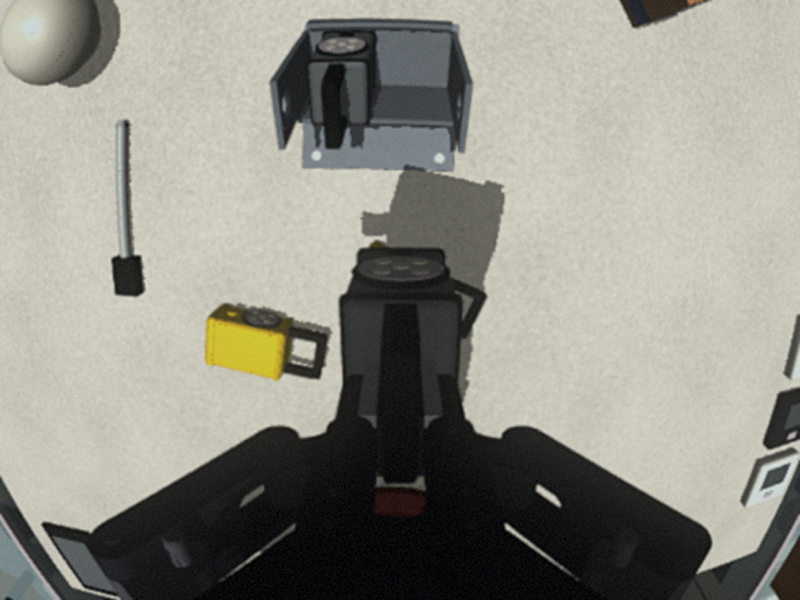

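Wrist picture 3: the lamp is held square and upright. The rack is in full view, with foot corners at (303,167) and (453,170). I'll zoom in on it for a model fit.

```bash
cat > rk.py <<'E'
from h import *
def sl(u,v,y): # slope coords mm -> rack frame m
    return np.array([8+u*.8660254-v*.5,y,12+u*.5+v*.8660254])/1e3
E
python3 - <<'E'
from rk import *; import pickle
im=cv2.imread("pics/w3_raw.png")
c=cv2.resize(im[5:120,165:315],None,fx=5,fy=5,interpolation=cv2.INTER_CUBIC)
cv2.imwrite("pics/w3c.png",cv2.convertScaleAbs(c,alpha=1.3))
E
```

```text
(no output)
```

View pics/w3c.png

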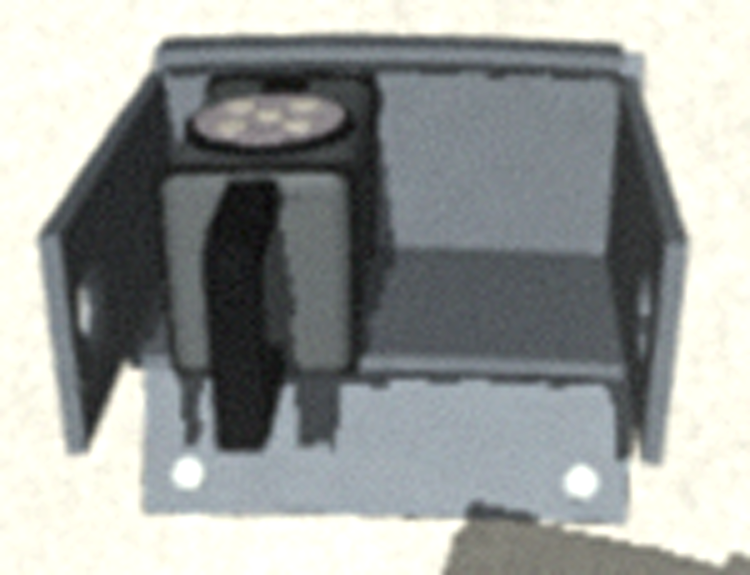

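```bash
python3 - <<'E'
from rk import *; import pickle
from scipy.optimize import least_squares
o=pickle.load(open("pics/w3.pkl","rb"))
P=np.array([[-.075,.075,0],[-.075,-.075,0],sl(0,124,69),sl(0,124,64),sl(56,124,69),sl(56,124,64),sl(0,124,-64),sl(0,124,-69),sl(56,124,-69),sl(56,124,-64)])
uv=(np.array([[143,513],[627,522],[68,452],[84,452],[41,240],[60,236],[645,461],[662,463],[687,240],[664,238]])+.5)/5-.5+[165,5]
f=lambda p:(proj("wrist",tf(frame(*p),P),o)-uv).ravel()
r=least_squares(f,[.59,-.04,-5],x_scale=[.01,.01,5],loss='soft_l1');print(r.x,f(r.x).reshape(-1,2).round(1).tolist())
# allow camera height/tilt slack: free z
g=lambda p:(proj("wrist",tf(frame(*p[:3]),P)+[0,0,p[3]],o)-uv).ravel()
r2=least_squares(g,[.59,-.04,-5,0],x_scale=[.01,.01,5,.01]);print(r2.x,r2.fun.reshape(-1,2).round(1).tolist())
# check in top cam with foot front corners + cheeks
T=frame(*r.x)
im=cv2.imread("pics/topraw.png");x0,y0=235,175
c=cv2.resize(im[y0:y0+85,x0:x0+100],None,fx=7,fy=7,interpolation=cv2.INTER_CUBIC)
for q in (proj("top",tf(T,P))-[x0,y0]+.5)*7-.5: cv2.circle(c,tuple(int(a) for a in q),4,(0,0,255),1)
cv2.imwrite("pics/topchk.png",c)
print("bay",tf(T,[.0322,-.029,.026]),"eyes",tf(T,[[-.0193,.069,.1152],[-.0193,-.069,.1152]]).round(4))
E
```

```text
[ 0.59238907 -0.03947111 -6.16770788] [[0.3, 0.2], [0.1, 0.2], [-0.5, 0.5], [0.5, 0.4], [-1.3, -1.0], [-0.6, -0.4], [-0.5, 0.1], [0.4, -0.0], [0.7, -0.1], [0.6, -0.0]]
[ 5.92486822e-01 -3.93943362e-02 -6.15455653e+00 -2.51712125e-03] [[0.6, 0.1], [-0.2, 0.0], [0.0, 0.4], [0.9, 0.3], [-0.8, -0.8], [-0.1, -0.2], [-0.9, 0.0], [0.0, -0.2], [0.3, 0.1], [0.2, 0.2]]
bay [[ 0.62128695 -0.07176278  0.026     ]] eyes [[ 0.5806  0.0312  0.1152]
 [ 0.5658 -0.106   0.1152]]
```

View pics/topchk.png

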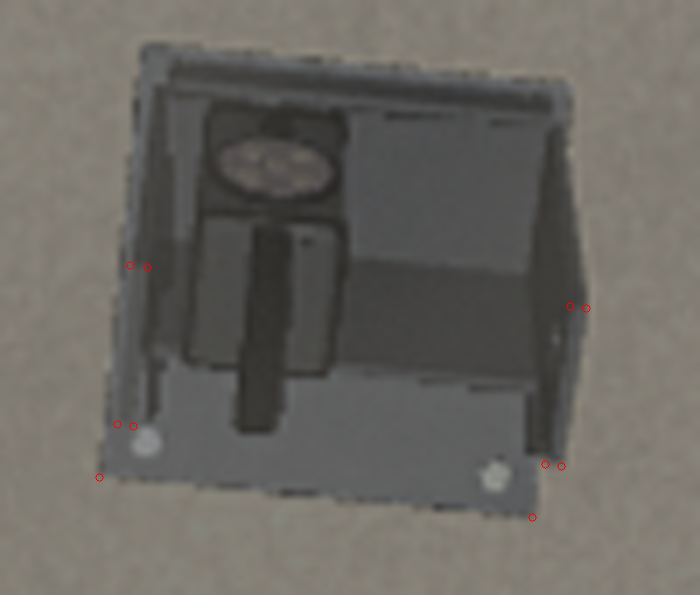

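The top-camera check agrees with the wrist fit to about 1.5 mm and 1°. I take the rack as (0.592, -0.040), yaw -5.8. Next I tilt the lamp and move above the bay.

Call:
servo_tool(plan=[[[0,-0.003,0,-0.4,-5,0,-1],[0,-0.004,0,-0.4,-5,0,-1],[0.008,-0.004,-0.005,-0.4,-5,0,-1],[0.01,0,-0.02,-0.4,-5,0,-1],[0.01,0,-0.02,-0.4,-5,0,-1],[0.01,0,-0.02,-0.4,-5,0,-1],[0,0,-0.012,0,0,0,-1],[0,0,0,0,0,0,-1]]])

```text
clock: 5.5
tcp_pos: [0.4993, -0.0612, 0.2428]
tcp_rot: [-179.9, -29.9, -4.7]
contact_force: [-0.4, 0.5, -2.9]
gripper_width: 0.118
```

```bash
python3 snap.py w4
```

```text
5.5 [ 0.4993 -0.0612  0.2428] [-179.94  -29.92   -4.74] [-20.4  -8.3 -43.6  25.6   7.8 166.3]
```

View pics/w4.png

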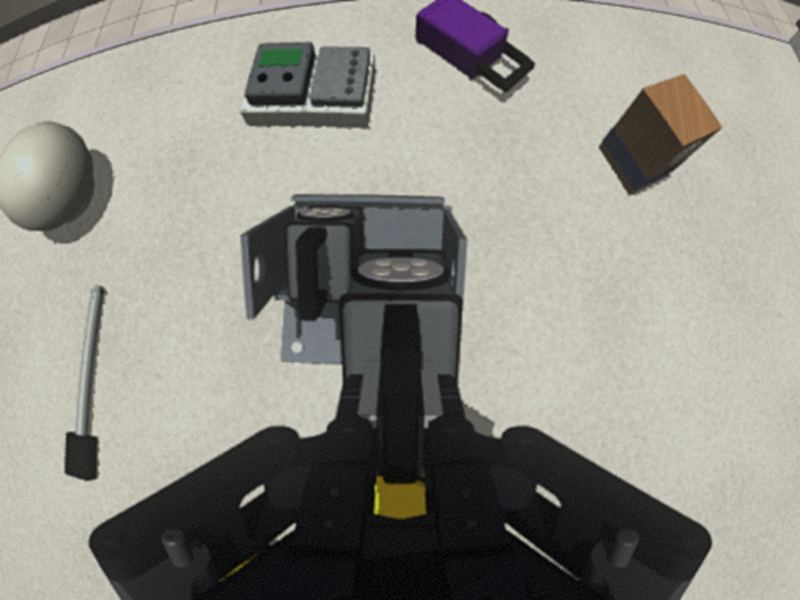

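Wrist picture 4: the lamp has not slipped, it is parallel to the parked lamp, and it is in line with the empty bay. I go down along the recline.

Call:
servo_tool(plan=[[[0.0124,-0.001,-0.0217,0,0,0,-1],[0.0124,-0.001,-0.0217,0,0,0,-1],[0.0124,-0.001,-0.0217,0,0,0,-1],[0.0124,-0.001,-0.0217,0,0,0,-1],[0.01,-0.001,-0.0173,0,0,0,-1],[0.005,-0.0005,-0.0087,0,0,0,-1],[0,0,0,0,0,0,-1]]])

```text
clock: 6.42
tcp_pos: [0.5655, -0.0665, 0.131]
tcp_rot: [-179.9, -30.1, -4.7]
contact_force: [1.9, -0.5, -3.4]
gripper_width: 0.119
```

Call:
servo_tool(plan=[[[0.002,0,-0.0035,0,0,0,-1],[0.002,0,-0.0035,0,0,0,-1],[0.001,0,-0.0017,0,0,0,-1],[0,0,0,0,0,0,-1]]])

```text
clock: 6.92
tcp_pos: [0.5702, -0.0664, 0.1225]
tcp_rot: [-180.0, -30.2, -4.7]
contact_force: [2.9, -0.7, 0.6]
gripper_width: 0.117
```

Call:
servo_tool(plan=[[[0.001,0,-0.0017,0,0,0,-1],[0.001,0,-0.0017,0,0,0,-1],[0,0,0,0,0,0,-1]]])

```text
clock: 7.3
tcp_pos: [0.5725, -0.0654, 0.1205]
tcp_rot: [-179.9, -30.3, -4.6]
contact_force: [-12.9, 6.3, 28.0]
gripper_width: 0.117
```

Call:
servo_tool(plan=[[[-0.0007,0,0.0012,0,0,0,-1],[-0.0017,0.0002,-0.001,0,0,0,-1],[-0.0017,0.0002,-0.001,0,0,0,-1],[0,0,0,0,0,0,-1]]])

```text
clock: 7.8
tcp_pos: [0.5706, -0.0662, 0.1203]
tcp_rot: [-179.9, -30.5, -4.7]
contact_force: [7.6, 1.2, 9.3]
gripper_width: 0.117
```

Call:
servo_tool(plan=[[[0,0,0,0,0,0,-0.4],[0,0,0,0,0,0,-0.4],[0,0,0,0,0,0,-0.4],[-0.005,0.0005,0.0087,0,0,0,-0.4],[-0.0125,0.001,0.0217,0,0,0,-0.4],[-0.0125,0.001,0.0217,0,0,0,-0.4],[-0.0125,0.001,0.0217,0,0,0,-0.4],[-0.0125,0.001,0.0217,0,0,0,-0.4],[-0.0125,0.001,0.0217,0,0,0,0],[0,0,0,0,0,0,1]]])

```text
clock: 9.05
tcp_pos: [0.5, -0.0605, 0.2369]
tcp_rot: [-180.0, -30.3, -4.7]
contact_force: [0.2, 0.3, 0.1]
gripper_width: 0.694
```

```bash
python3 snap.py w5; python3 - <<'E'
import cv2
im=cv2.imread("pics/w5_raw.png")
cv2.imwrite("pics/w5c.png",cv2.convertScaleAbs(cv2.resize(im[90:270,135:375],(800,600),interpolation=cv2.INTER_CUBIC),alpha=1.3))
E
```

```text
9.05 [ 0.5    -0.0605  0.2369] [-179.99  -30.28   -4.69] [-20.3  -8.  -44.7  24.    7.8 166.4]
```

View pics/w5c.png

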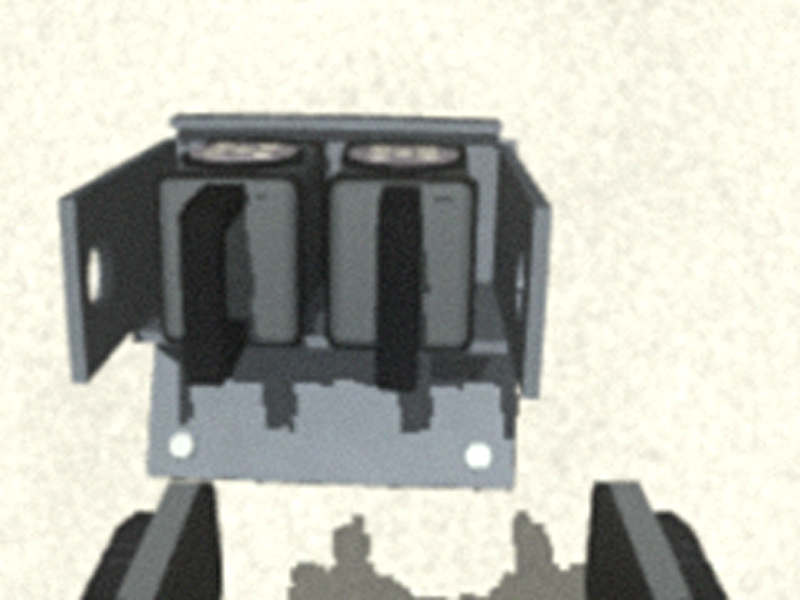

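Both lamps are seated alike, with lenses away from the robot. View count is 9. I refit the rack pose with this second view.

```bash
python3 - <<'E'
from rk import *; import pickle
from scipy.optimize import least_squares
o=pickle.load(open("pics/w5.pkl","rb"))
o3=pickle.load(open("pics/w3.pkl","rb"))
P=np.array([[-.075,.075,0],[-.075,-.075,0],sl(0,124,69),sl(0,124,64),sl(56,124,69),sl(56,124,64),sl(0,124,-64),sl(0,124,-69),sl(56,124,-69),sl(56,124,-64)])
uv3=(np.array([[143,513],[627,522],[68,452],[84,452],[41,240],[60,236],[645,461],[662,463],[687,240],[664,238]])+.5)/5-.5+[165,5]
uv=(np.array([[149,473],[514,487],[73,380],[86,380],[59,200],[77,200],[525,396],[540,397],[550,205],[531,207]])+.5)*.3-.5+[135,90]
f=lambda p:(proj("wrist",tf(frame(*p),P),o)-uv).ravel()
f3=lambda p:(proj("wrist",tf(frame(*p),P),o3)-uv3).ravel()
for g in (f,lambda p:np.r_[f(p),f3(p)]):
  r=least_squares(g,[.59,-.04,-5],x_scale=[.01,.01,5],loss='soft_l1');print(r.x,g(r.x).reshape(-1,2).round(1).tolist())
  T=frame(*r.x);print(tf(T,[[-.0193,.069,.1152],[-.0193,-.069,.1152]]).round(4))
# left eye inner-face
print("eye proj",proj("wrist",tf(T,[-.0193,.064,.1152]),o), (np.array([94,274])+.5)*.3-.5+[135,90])
# bar from w1,w3,w4 (800 px): grip centre rough, tip
for n,pts in (("w1",[(72.5,245,.018),(77,97,.009)]),("w3",[(127.5,276,.018),(123,121,.009)]),("w4",[(82,456,.018),(99,288,.009)])):
    oo=pickle.load(open(f"pics/{n}.pkl","rb"))
    q=[onz(wray(oo,(u*.64,v*.64)),z) for u,v,z in pts];d=q[1]-q[0];print(n,q[0].round(4),q[1].round(4),np.degrees(np.arctan2(d[1],d[0])),np.hypot(*d[:2]))
E
```

```text
[ 0.59227212 -0.03986176 -6.33797117] [[-0.4, 0.7], [0.2, 0.4], [-0.5, 0.6], [0.3, 0.8], [-0.6, -1.2], [-1.1, -1.3], [-0.5, 0.2], [0.2, 0.1], [1.2, -0.1], [1.4, -0.9]]
[[ 0.5807  0.0308  0.1152]
 [ 0.5655 -0.1063  0.1152]]
[ 0.59204569 -0.03970636 -6.2240447 ] [[-0.4, 1.0], [0.2, 0.5], [-0.6, 1.0], [0.2, 1.2], [-0.8, -0.9], [-1.2, -0.9], [-0.5, 0.4], [0.2, 0.2], [1.1, 0.0], [1.3, -0.8], [0.4, 0.0], [-0.0, 0.0], [-0.3, 0.3], [0.6, 0.2], [-1.1, -1.2], [-0.4, -0.6], [-0.6, -0.0], [0.3, -0.2], [0.7, -0.1], [0.6, -0.1]]
[[ 0.5803  0.031   0.1152]
 [ 0.5654 -0.1062  0.1152]]
eye proj [[164.85168801 171.81181795]] [162.85 171.85]
w1 [0.4375 0.2584 0.018 ] [0.6088 0.2389 0.009 ] -6.48540127334377 0.17246991322693161
w3 [0.4369 0.2608 0.018 ] [0.6081 0.2384 0.009 ] -7.4689917441737546 0.17262730413910748
w4 [0.4378 0.2576 0.018 ] [0.6073 0.2378 0.009 ] -6.670145237167466 0.17067248572768134
```

Call:
servo_tool(plan=[[[-0.01,0,0.02,0.8,10,0,1],[-0.01,0,0.02,0.8,10,0,1],[-0.005,0,0.02,0.8,10,0,1],[0,0,0,0,0,10.5,1],[0,0,0,0,0,10.5,1],[0,0.012,0,0,0,10.5,1],[0,0.012,0,0,0,10.5,1],[0,0.012,0,0,0,10.5,1],[0,0.012,0,0,0,10.5,1],[0,0.012,0,0,0,10.5,1]]])

```text
clock: 10.35
tcp_pos: [0.4764, 0.0, 0.2907]
tcp_rot: [-179.9, -1.1, 69.1]
contact_force: [-0.2, -0.2, 0.2]
gripper_width: 1.003
```

Call:
servo_tool(plan=[[[0,0.012,0,0,0,10.5,1],[0,0.012,0,0,0,10.5,1],[0,0.012,0,0,0,10.5,1],[0,0.012,0,0,0,10.5,1],[0,0.012,0,0,0,10.5,1],[0,0.012,0,0,0,10.5,1],[0,0.012,0,0,0,10.5,1],[0,0.012,0,0,0,10.5,1],[0,0.012,0,0,0,10.5,1],[0,0.012,0,0,0,10.5,1]]])

```text
clock: 11.6
tcp_pos: [0.4764, 0.12, 0.2906]
tcp_rot: [-180.0, -1.2, 174.1]
contact_force: [-0.2, 0.2, -0.2]
gripper_width: 1.001
```

```bash
python3 -c "
from workcell import robot
o=robot.get_obs();print(o['clock'],o['tcp_pos'],o['tcp_rot'],o['joints'])"
```

```text
11.6 [0.47639995 0.12000942 0.29063322] [-179.95670125   -1.19934132  174.1294758 ] [ 5.47661482 12.42669476 -5.51202625 73.24570099  0.19350452 11.34468569]
```

Call:
servo_tool(plan=[[[-0.004,0.012,0,0,0,10.5,1],[-0.004,0.012,0,0,0,10.5,1],[-0.004,0.012,0,0,0,10.5,1],[-0.004,0.012,0,0,0,10.5,1],[-0.004,0.012,0,0,0,10.5,1],[-0.004,0.012,0,0,0,10.5,1],[-0.004,0.012,0,0,0,10.5,1],[-0.004,0.012,0,0,0,10.5,1],[-0.004,0.012,0,0,0,10.5,1],[-0.004,0.012,0,0,0,10.5,1]]])

```text
clock: 12.85
tcp_pos: [0.4363, 0.24, 0.2907]
tcp_rot: [179.9, -1.1, -80.9]
contact_force: [-0.3, -0.1, -0.4]
gripper_width: 1.002
```

Call:
servo_tool(plan=[[[0,0.01,-0.02,0,0,10.5,1],[0,0.01,-0.02,0,0,10.5,1],[0,0,-0.02,0,0,10.5,1],[0,0,-0.02,0,0,10.5,1],[0,0,-0.02,0,0,10.5,1],[0,0,-0.02,0,0,10.5,1],[0,0,0,0,0,10.5,1],[0,0,0,0,0,0,1]]])

```text
clock: 13.85
tcp_pos: [0.436, 0.2594, 0.1708]
tcp_rot: [180.0, -1.0, -7.8]
contact_force: [-0.1, -0.2, -0.3]
gripper_width: 0.998
```

```bash
python3 snap.py w6
```

```text
13.85 [0.436  0.2594 0.1708] [179.96  -1.    -7.79] [  22.8   16.6  -18.4   54.1   -0.5 -149.4]
```

View pics/w6.png

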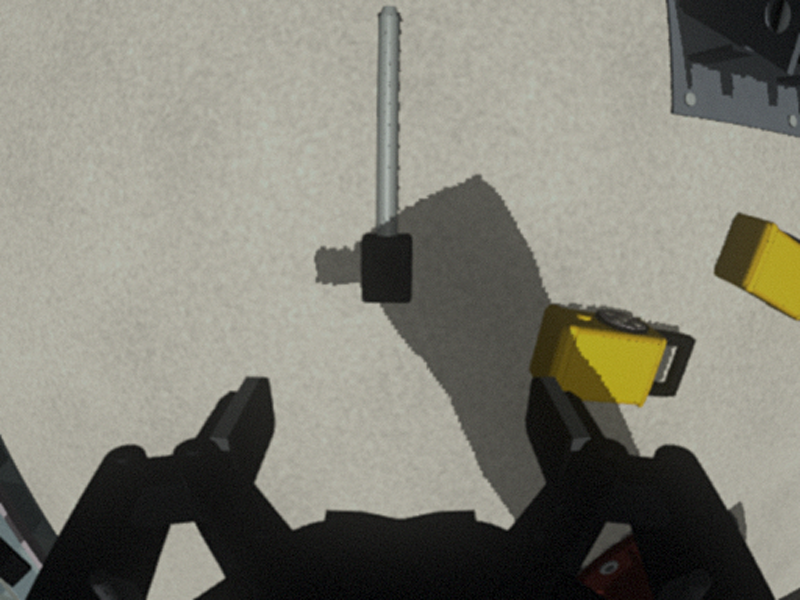

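Wrist picture 6: bar grip corners (362,235), (411,235), (362,301), (411,301), tip at (390,8). A yellow look-alike stands to the right, so I check clearance to it.

```bash
python3 - <<'E'
from h import *; import pickle
o=pickle.load(open("pics/w6.pkl","rb"));s=.64
for k,u,v,z in [("fl",362,235,.018),("fr",411,235,.018),("nl",362,301,.018),("nr",411,301,.018),("tip",390,8,.009),("pinA",388,232,.009),("yelTopL",551,306,.046),("yelbotL",533,372,.0)]:
    print(k,onz(wray(o,(u*s,v*s)),z).round(4))
from scipy.optimize import least_squares
P=np.array([[0,17,18],[0,-17,18],[-46,17,18],[-46,-17,18],[154,0,9]])*1e-3
uv=np.array([[362,235],[411,235],[362,301],[411,301],[390,8]])*s
r=least_squares(lambda p:(proj("wrist",tf(frame(*p),P),o)-uv).ravel(),[.45,.26,-7],x_scale=[.01,.01,5])
print(r.x,r.fun.round(1),"gripc",tf(frame(*r.x),[-.023,0,.009]))
T=frame(*r.x);print("yellow in bar frame",[(np.linalg.inv(T)@np.r_[onz(wray(o,(u*s,v*s)),z),1])[:3].round(3) for u,v,z in [(551,306,.046),(533,372,0),(575,325,.046)]])
E
```

```text
fl [0.4624 0.2802 0.018 ]
fr [0.458  0.2489 0.018 ]
nl [0.4181 0.2873 0.018 ]
nr [0.4136 0.2547 0.018 ]
tip [0.6092 0.2417 0.009 ]
pinA [0.4605 0.2637 0.009 ]
yelTopL [0.4073 0.1667 0.046 ]
yelbotL [0.3365 0.1682 0.    ]
[ 0.46004505  0.26442296 -8.59376721] [-1.   0.   1.3  0.4 -0.6  1.   0.4  1.4 -0.1 -2.7] gripc [[0.43730328 0.2678598  0.009     ]]
yellow in bar frame [array([-0.038, -0.104,  0.046]), array([-0.108, -0.114,  0.   ]), array([-0.051, -0.123,  0.046])]
```

Call:
servo_tool(plan=[[[0.0006,0.0042,-0.03,0.14,1,-0.8,1],[0.0006,0.0042,-0.035,0,0,0,1],[0,0,-0.035,0,0,0,1],[0,0,-0.03,0,0,0,0.6],[0,0,-0.02,0,0,0,0.2],[0,0,-0.01,0,0,0,0.1],[0,0,-0.004,0,0,0,0.05],[0,0,0,0,0,0,0.05]]], grip_force=110)

```text
clock: 14.9
tcp_pos: [0.438, 0.2681, 0.0084]
tcp_rot: [-180.0, -0.1, -8.6]
contact_force: [0.3, 0.3, 0.3]
gripper_width: 0.53
```

Call:
servo_tool(plan=[[[0,0,-0.003,0,0,0,0.05],[0,0,-0.002,0,0,0,0.0],[0,0,-0.001,0,0,0,0.0]]])

```text
clock: 15.28
tcp_pos: [0.4377, 0.268, 0.0021]
tcp_rot: [-180.0, -0.1, -8.5]
contact_force: [-0.3, -1.0, 0.9]
gripper_width: 0.498
```

Call:
servo_tool(plan=[[[0,0,0,0,0,0,-1],[0,0,0,0,0,0,-1],[0,0,0,0,0,0,-1],[0,0,0,0,0,0,-1],[0,0,0.01,0,0,0,-1],[0,0,0.03,0,0,0,-1],[0,0,0.04,0,0,0,-1],[0,0,0.04,0,0,0,-1],[0,0,0.03,0,0,0,-1],[0,0,0.03,0,0,0,-1]]])

```text
clock: 16.52
tcp_pos: [0.4374, 0.2679, 0.1837]
tcp_rot: [-180.0, -0.1, -8.5]
contact_force: [0.6, 0.1, -2.2]
gripper_width: 0.37
```

Call:
servo_tool(plan=[[[0.0185,-0.0024,0.01,0,0,-9.7,-1],[0.0185,-0.0024,0,0,0,-9.7,-1],[0.0185,-0.0024,0,0,0,-9.7,-1],[0.0185,-0.0024,0,0,0,-9.7,-1],[0.0185,-0.0024,0,0,0,-9.8,-1],[0.0185,-0.0024,0,0,0,-9.8,-1],[0.0185,-0.0024,0,0,0,-9.8,-1],[0.0185,-0.0024,-0.01,0,0,-9.8,-1],[0.0183,-0.0024,-0.03,0,0,-9.7,-1],[0,0,-0.03,0,0,0,-1]]])

```text
clock: 17.77
tcp_pos: [0.6051, 0.2461, 0.1216]
tcp_rot: [-179.9, -0.1, -96.4]
contact_force: [-0.3, 1.0, -2.2]
gripper_width: 0.365
```

```bash
python3 -c "
from workcell import robot
o=robot.get_obs();print(o['clock'],o['tcp_pos'],o['tcp_rot'],o['joints'])"
```

```text
17.775 [0.60514468 0.2460638  0.12155959] [-1.79926101e+02 -6.21144539e-02 -9.64043104e+01] [ 15.76302672  34.63704261   2.82214469  58.14010171  -0.08540636
 -67.83273643]
```

Call:
servo_tool(plan=[[[-0.0014,0,-0.0133,0,0,0.2,-1],[-0.0014,-0.0125,0,0,0,0,-1],[-0.0014,-0.0125,0,0,0,0,-1],[0,0,0,0,0,0,-1]]])

```text
clock: 18.27
tcp_pos: [0.6004, 0.2202, 0.1102]
tcp_rot: [-179.9, -0.1, -96.1]
contact_force: [0.4, 0.6, -1.1]
gripper_width: 0.367
```

```bash
python3 snap.py w7; python3 - <<'E'
from rk import *; import pickle
o=pickle.load(open("pics/w7.pkl","rb")); im=cv2.imread("pics/w7_raw.png")
im=cv2.convertScaleAbs(im,alpha=1.3)
T=frame(.592,-.0397,-6.2)
T2=np.eye(4);T2[:3,:3]=R.from_euler("xyz",o["tcp_rot"],degrees=True).as_matrix();T2[:3,3]=o["tcp_pos"]
tool=np.linalg.inv(T)
for d in (.0226,.1766):
    w=tf(T2,[d,0,-.0069]); print("bar pt",w.round(4), "rack",tf(np.linalg.inv(T),w).round(4))
s=4;x0,y0=150,0
c=cv2.resize(im[y0:y0+150,x0:x0+200],None,fx=s,fy=s,interpolation=cv2.INTER_CUBIC)
def dot(P,col):
    for q in (proj("wrist",P,o)-[x0,y0]+.5)*s-.5: cv2.circle(c,tuple(int(round(a)) for a in q),3,col,1)
a=np.linspace(0,2*np.pi,16)
for y in(69,-69): dot(tf(T,[sl(28+11*np.cos(t),103+11*np.sin(t),y) for t in a]),(0,0,255))
dot(tf(T,[sl(u,124,y) for u in(0,56) for y in(69,64,-64,-69)]),(0,255,255))
dot(tf(T2,[[.0226,0,-.0069],[.1,0,-.0069],[.1766,0,-.0069]]),(0,255,0))
cv2.imwrite("pics/w7c.png",c)
E
```

```text
18.275 [0.6004 0.2202 0.1102] [-1.7988e+02 -6.0000e-02 -9.6100e+01] [ 13.6  33.7  -0.7  55.5  -0.1 -70.3]
bar pt [[0.5979 0.1978 0.1171]] rack [[-0.0197  0.2367  0.1171]]
bar pt [[0.5816 0.0446 0.1173]] rack [[-0.0195  0.0827  0.1173]]
```

View pics/w7c.png

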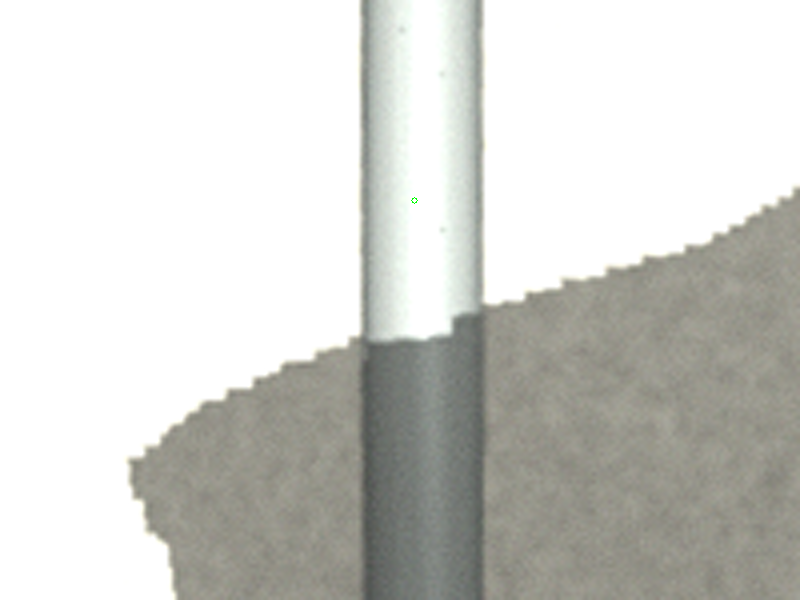

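Only the pin is in this view: it is parallel to the tool and sits about 1 mm from the model line, toward -x. The tip is outside the wrist view. I use the last useful view on a composite of the side and top crops at the eye.

```bash
cat > comp.py <<'E'
from rk import *
o=robot.get_obs(); ims={n:robot.read_camera(n)[:,:,::-1].copy() for n in("side","top")}
for n in ims: cv2.imwrite(f"pics/c8_{n}.png",ims[n])
T=frame(.592,-.0397,-6.2)
T2=np.eye(4);T2[:3,:3]=R.from_euler("xyz",o["tcp_rot"],degrees=True).as_matrix();T2[:3,3]=o["tcp_pos"]
tip=tf(T2,[.1766,.001,-.0069]);out=[]
for n in ims:
    ctr=proj(n,tf(T,[-.0193,.09,.1152]))[0];w,h=57,43 if n=="side" else 43
    x0,y0=[int(a) for a in ctr-[w//2,h//2]];s=14 if n=="side" else 14
    w,h,s=57,21,14; y0=int(ctr[1]-h//2-(0))
    c=cv2.resize(cv2.convertScaleAbs(ims[n][y0:y0+h,x0:x0+w],alpha=1.5),None,fx=s,fy=s,interpolation=cv2.INTER_CUBIC)
    def dot(P,col):
        for q in (proj(n,P)-[x0,y0]+.5)*s-.5: cv2.circle(c,tuple(int(round(a)) for a in q),3,col,-1)
    dot(tf(T,[sl(28+11*np.cos(t),103+11*np.sin(t),69) for t in np.linspace(0,6.28,13)]),(0,0,255))
    dot(tf(T,[sl(u,124,y) for u in(0,56) for y in(69,)]),(0,255,255))
    dot(tf(T2,[[d,.001,-.0069] for d in(.1,.12,.14,.16,.1766)]),(0,255,0))
    print(n,x0,y0,proj(n,tip)); out.append(c)
cv2.imwrite("pics/c8.png",np.vstack(out)); print(out[0].shape)
E
python3 comp.py
```

```text
side 254 180 [[284.12217775 188.6994883 ]]
top 215 208 [[246.2949691  219.33462889]]
(294, 798, 3)
```

View pics/c8.png

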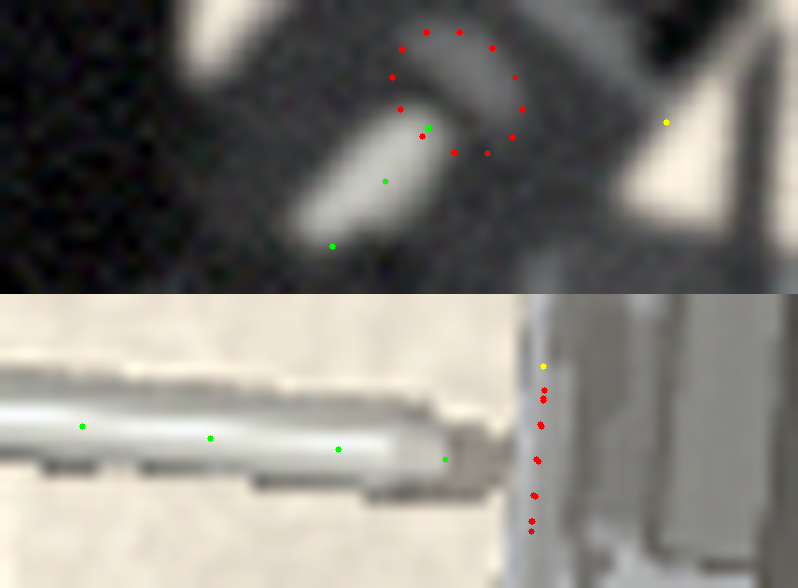

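The composite shows the tip about 14 mm short of the left eye. Its extrapolated line hits the modelled eye centre, and the eye outline matches the image to about 1–2 mm. I insert in steps and watch the force.

Call:
servo_tool(plan=[[[-0.0008,-0.007,-0.001,0,0,0,-1],[-0.0008,-0.007,0,0,0,0,-1],[-0.0008,-0.007,0,0,0,0,-1],[-0.0008,-0.007,0,0,0,0,-1],[0,0,0,0,0,0,-1]]])

```text
clock: 19.05
tcp_pos: [0.5965, 0.1927, 0.1078]
tcp_rot: [-180.0, -0.1, -96.1]
contact_force: [0.3, -0.3, -1.2]
gripper_width: 0.37
```

Call:
servo_tool(plan=[[[-0.0011,-0.01,0,0,0,0,-1],[-0.0011,-0.01,0,0,0,0,-1],[-0.0011,-0.01,0,0,0,0,-1],[-0.0011,-0.01,0,0,0,0,-1],[0,0,0,0,0,0,-1]]])

```text
clock: 19.68
tcp_pos: [0.5921, 0.1525, 0.1078]
tcp_rot: [-180.0, -0.1, -96.1]
contact_force: [-0.1, -0.4, -2.5]
gripper_width: 0.365
```

Call:
servo_tool(plan=[[[-0.0011,-0.01,0,0,0,0,-1],[-0.0011,-0.01,0,0,0,0,-1],[-0.0011,-0.01,0,0,0,0,-1],[-0.0011,-0.01,0,0,0,0,-1],[0,0,0,0,0,0,-1]]])

```text
clock: 20.3
tcp_pos: [0.5877, 0.1125, 0.1078]
tcp_rot: [-180.0, -0.1, -96.1]
contact_force: [0.3, -0.2, -0.8]
gripper_width: 0.363
```

Call:
servo_tool(plan=[[[-0.0011,-0.01,0,0,0,0,-1],[-0.0011,-0.01,0,0,0,0,-1],[-0.0011,-0.01,0,0,0,0,-1],[0,0,0,0,0,0,-1]]])

```text
clock: 20.8
tcp_pos: [0.5843, 0.0825, 0.1078]
tcp_rot: [-180.0, -0.1, -96.1]
contact_force: [0.2, 0.8, -1.5]
gripper_width: 0.37
```

Call:
servo_tool(plan=[[[-0.0005,-0.005,0,0,0,0,-1],[-0.0005,-0.005,0,0,0,0,-1],[-0.0005,-0.005,0,0,0,0,-1],[0,0,0,0,0,0,-1]]])

```text
clock: 21.3
tcp_pos: [0.5829, 0.068, 0.1077]
tcp_rot: [-180.0, -0.1, -96.0]
contact_force: [-0.2, 0.2, -1.8]
gripper_width: 0.366
```

Call:
servo_tool(plan=[[[-0.0005,-0.005,0,0,0,0,-1],[-0.0004,-0.004,0,0,0,0,-1],[-0.0002,-0.002,0,0,0,0,-1],[0,0,0,0,0,0,-1]]])

```text
clock: 21.8
tcp_pos: [0.5818, 0.0572, 0.1077]
tcp_rot: [-180.0, -0.1, -96.0]
contact_force: [0.7, 0.1, -3.3]
gripper_width: 0.367
```

Call:
servo_tool(plan=[[[-0.0002,-0.002,0,0,0,0,-1],[0,0,0,0,0,0,-1]]])

```text
clock: 22.05
tcp_pos: [0.5816, 0.0553, 0.1077]
tcp_rot: [-180.0, -0.1, -96.0]
contact_force: [-0.1, 0.2, -1.2]
gripper_width: 0.365
```

Call:
servo_tool(plan=[[[-0.0002,-0.0015,0,0,0,0,-1],[0,0,0,0,0,0,-1]]])

```text
clock: 22.3
tcp_pos: [0.5815, 0.0543, 0.1078]
tcp_rot: [-180.0, -0.0, -96.0]
contact_force: [0.6, 4.2, -2.2]
gripper_width: 0.366
```

Call:
servo_tool(plan=[[[-0.0002,-0.0015,0,0,0,0,-1],[0,0,0,0,0,0,-1]]])

```text
clock: 22.55
tcp_pos: [0.5815, 0.0542, 0.1078]
tcp_rot: [-180.0, 0.1, -96.0]
contact_force: [1.7, 11.0, -2.0]
gripper_width: 0.367
```

Call:
servo_tool(plan=[[[0,0.0005,-0.001,0,0,0,-1],[0,0,-0.001,0,0,0,-1],[0,0,0,0,0,0,-1]]])

```text
clock: 22.92
tcp_pos: [0.5816, 0.0542, 0.1062]
tcp_rot: [-179.9, 0.1, -96.0]
contact_force: [-0.3, 8.3, 1.6]
gripper_width: 0.368
```

Call:
servo_tool(plan=[[[0,0,0,0,0,0,0.1],[0,0,0,0,0,0,0.3],[0,0,0,0,0,0,0.5],[0,0,0,0,0,0,0.5],[0,0,0.01,0,0,0,0.5],[0,0,0.03,0,0,0,0.5],[0,0.01,0.04,0,0,0,0.5],[-0.02,0.02,0.04,0,0,0,0.5],[-0.04,0.03,0.03,0,0,0,0.5],[-0.05,0.04,0,0,0,0,0.5]]])

```text
clock: 24.18
tcp_pos: [0.4732, 0.1526, 0.2587]
tcp_rot: [-179.7, -0.0, -96.1]
contact_force: [0.6, 0.7, 0.4]
gripper_width: 0.742
```

```bash
python3 - <<'E'
from rk import *
o=robot.get_obs(); T=frame(.592,-.0397,-6.2);out=[]
for n,s in(("top",6),("side",6)):
    im=robot.read_camera(n)[:,:,::-1]; ctr=proj(n,tf(T,[0,0.01,.09]))[0]
    w,h=66,96; x0,y0=int(ctr[0]-w/2),int(ctr[1]-h/2)
    out.append(cv2.convertScaleAbs(cv2.resize(im[y0:y0+h,x0:x0+w],None,fx=s,fy=s,interpolation=cv2.INTER_CUBIC),alpha=1.3))
    print(n,x0,y0,(proj(n,tf(T,[[-.0193,.069,.112],[-.0193,-.085,.112],[-.0193,.115,.112]]))-[x0,y0]).round(1)*s)
cv2.imwrite("pics/fin.png",np.hstack(out)); print(o["clock"],o["tcp_pos"],o["contact_force"])
E
```

```text
top 247 165 [[ 35.4 326.4]
 [457.2 366. ]
 [-90.  315. ]]
side 255 133 [[186.6 326.4]
 [334.2 146.4]
 [135.6 388.8]]
24.175 [0.47318124 0.15256851 0.25867514] [0.58683947 0.72274496 0.38873917]
```

I've hit the view limit, so I check numerically. I compare the top image with the starting one along the bar line: dark grip left of the cheek, pin between the handles, tip beyond the right cheek.

```bash
python3 - <<'E'
from rk import *
T=frame(.592,-.0397,-6.2)
a=cv2.imread("pics/topraw.png",0).astype(int); robot_im=robot.read_camera("top"); b=cv2.cvtColor(robot_im,cv2.COLOR_RGB2GRAY).astype(int)
print("global illum diff",np.median(b-a))
ys=np.arange(.125,-.10,-.005)
for y in ys:
    row=[]
    for x in(-.012,0,.012):
        p=proj("top",tf(T,[-.0193+x,y,.112]))[0].round().astype(int); row.append((a[p[1],p[0]],b[p[1],p[0]]))
    print(round(y*1e3),*row)
E
```

```text
global illum diff 13.0
125 (np.int64(125), np.int64(136)) (np.int64(130), np.int64(145)) (np.int64(129), np.int64(142))
120 (np.int64(129), np.int64(144)) (np.int64(122), np.int64(137)) (np.int64(129), np.int64(143))
115 (np.int64(126), np.int64(106)) (np.int64(126), np.int64(62)) (np.int64(127), np.int64(113))
110 (np.int64(124), np.int64(66)) (np.int64(123), np.int64(66)) (np.int64(127), np.int64(65))
105 (np.int64(127), np.int64(67)) (np.int64(124), np.int64(67)) (np.int64(124), np.int64(65))
100 (np.int64(123), np.int64(67)) (np.int64(124), np.int64(68)) (np.int64(129), np.int64(66))
95 (np.int64(121), np.int64(68)) (np.int64(126), np.int64(68)) (np.int64(124), np.int64(67))
90 (np.int64(123), np.int64(68)) (np.int64(126), np.int64(67)) (np.int64(129), np.int64(67))
85 (np.int64(127), np.int64(67)) (np.int64(124), np.int64(66)) (np.int64(125), np.int64(66))
80 (np.int64(126), np.int64(67)) (np.int64(122), np.int64(66)) (np.int64(120), np.int64(67))
75 (np.int64(124), np.int64(64)) (np.int64(124), np.int64(66)) (np.int64(119), np.int64(66))
70 (np.int64(92), np.int64(70)) (np.int6
[... 2386 characters left out ...]
33)) (np.int64(61), np.int64(67))
-65 (np.int64(64), np.int64(72)) (np.int64(66), np.int64(77)) (np.int64(60), np.int64(67))
-70 (np.int64(87), np.int64(97)) (np.int64(81), np.int64(92)) (np.int64(83), np.int64(92))
-75 (np.int64(131), np.int64(147)) (np.int64(129), np.int64(127)) (np.int64(131), np.int64(146))
-80 (np.int64(125), np.int64(138)) (np.int64(124), np.int64(114)) (np.int64(124), np.int64(139))
-85 (np.int64(129), np.int64(143)) (np.int64(124), np.int64(122)) (np.int64(124), np.int64(138))
-90 (np.int64(127), np.int64(141)) (np.int64(129), np.int64(144)) (np.int64(128), np.int64(143))
-95 (np.int64(124), np.int64(138)) (np.int64(124), np.int64(139)) (np.int64(123), np.int64(137))
```

The profile matches a locked bar: grip from y=115 to the cheek at 69, pin visible between both handles and passing under them, and tip past the right cheek to about -86. I hand the job in.

```bash
python3 -c "
from workcell import robot
print(robot.close_job()); print(robot.get_obs()['clock'])"
```

```text
the job is handed in; nothing more can be done
None
the job is handed in; nothing more can be done
```

The loose lamp is in the right bay, and the locking bar runs through both eyes and both handles. I handed the job in at about 24 s of the 51 s allowed.

- **Lamp:** I lifted it by its handle, tilted it 30° and lowered it until I felt the rack floor, then pushed it until I felt the back. A wrist picture taken after release showed it seated like the parked lamp, lens facing the same way.
- **Bar:** I slid it in from the left with no noticeable resistance until its grip met the left cheek at about 11 N. I then eased it down, released it and backed the arm away. No contact force was left on the tool.
- **Last check:** Brightness along the bar line in the top camera fits a locked bar. The grip reaches the left cheek, the pin shows between and under both handles, and the tip ends about 16 mm beyond the right cheek.

**Disagreements and gaps:**
- **Rack fits:** The wrist and top camera fits differed by about 1.5 mm and 1°.
- **Back contact:** The lamp met the back about 3 mm earlier than my rack estimate predicted. All of this is inside the tolerances.
- **Final picture:** The 12-picture limit was used up, so the final side view was not looked at. The bar's final height rests on the insertion readings only.
- **Bystanders:** I did not measure the carton, globe or meter at the end; I planned the moves clear of them and felt no contact.

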